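# Clamp a board upright in the end-work jig

### The job

Stand the oak board upright on its end in the slot of the dark wooden jig, all the way down to the slot's floor. Only once it is seated, turn both red T-knobs of the jig clockwise to their end stops so that the two steel arms close against the board's edges. Leave the sanding block and the short wood block where they are.

Things in the scene. Friction and masses are not known exactly. Their poses are not given: they have to be found in the camera images.
- board: oak board offcut, 45 mm wide, 90 mm long, 19 mm thick, loose; it starts standing on one end on the table. Its y axis runs along the 90 mm length (vertical at the start), x along the 45 mm width, z through the 19 mm thickness; the origin is the centre of one 45 x 90 mm face
- board_center (a point): centre of the oak board (45 mm above its lower end when upright); axes as the board's
- jig: fixed jig: dark wooden block 84 x 224 mm (x, y) on an aluminium foot plate 112 x 262 mm, block top 51 mm above the table; origin on the table under its centre, z up, y along its length. In the middle of the top is a slot 23 mm (along the jig's x) by 49 mm (along its y), 38 mm deep, with a 3 mm chamfer at the mouth; 52 mm of the seated board stand out of it
- slot_mouth (a point): centre of the slot's mouth, at the height of the block's top (51 mm above the table); axes as the jig's. The seated board's centre is 7 mm above this point
- left_grip (a point): middle of the red T-knob at the jig's +y end, 80 mm from the slot's centre and 90 mm above the table. The knob is a bar 50 mm long (this point's x axis), 14 mm thick (y), 26 mm tall, on the vertical pivot; a steel arm (16 mm wide, top 64 mm above the table) reaches 57 mm out from the pivot along this point's +x, under the bar
- right_grip (a point): the same for the T-knob at the jig's -y end
- clamp_left (a joint): turn of the knob at the +y end, rad: grows clockwise seen from above, 0 fully open, 1.4 end stop (arm points at the board's edge)
- clamp_right (a joint): turn of the knob at the -y end, rad, same meaning
- short_block: short loose wood block 35 x 70 x 35 mm lying on the table, bystander; origin at the centre of its underside
- sander: loose cork-and-wood sanding block 69 x 124 x 30 mm with a red bottom, bystander; origin at the centre of its underside

How it is judged (in metres and radians):
On the way, in this order (a step that is already met when the one before it is completed fails the run):
1. the board stands seated in the slot while both clamp knobs are still open (each below 0.6 rad) (horizontal distance between board_center and slot_mouth below 0.005 m and z of board_center in the frame of slot_mouth below 0.011 m and angle between the y axis of board and the z axis of jig, either way round below 0.1 rad and value of joint each of clamp_left, clamp_right below 0.6 rad), for 0.2 s.
2. both knobs are turned clockwise to their end stops (each above 1.28 rad of 1.4) (value of joint each of clamp_left, clamp_right above 1.28 rad), for 0.2 s.
At the end, for the whole second after the job is handed in: the board stands on its end at rest in the slot (centre within 5 mm of the slot's axis and at most 4 mm above its seated height, within 0.1 rad of upright) and both knobs are within 0.12 rad of their clockwise end stops (all of step 2 and horizontal distance between board_center and slot_mouth below 0.005 m and z of board_center in the frame of slot_mouth below 0.011 m and angle between the y axis of board and the z axis of jig, either way round below 0.1 rad and linear speed of board below 0.02 m/s); the robot touches nothing.
It fails at once if the short wood block is shifted more than 30 mm (distance of short_block from where it was at the start of the episode above 0.03 m).
It fails at once if the sanding block is shifted more than 30 mm (distance of sander from where it was at the start of the episode above 0.03 m).
It also fails if it takes over 69 s, if anything falls off the work surface, if the arm or the gripper's body presses on something with over 40 N, if the wrist force passes 120 N, or if a joint passes its speed limit or range.

### The arm

A 6-joint arm with a two-finger parallel gripper is mounted at the origin on a cart in front of the work surface, level with it; the furniture and walls round the work are solid. World frame = base frame: x ahead of the robot, y to its left, z up, the work surface at z = 0. Lengths are in m, angles in degrees, forces in N, time in s.
With the tool pointing down it reaches from about 0.3 to 0.85 m from the base axis. Payload 4.2 kg.
Tool frame: the origin (TCP) lies at the very end of the fingers, on their centre line; the grasp point (between the pads) lies 19 mm behind it; z points along the fingers, y is the line along which they close (so a half turn about z gives the same grasp; the last joint's range is limited). The gripper opens to 91 mm and grips with 3 to 60 N. Pads are 32 mm wide; open, the fingers measure 118 mm over their backs; the gripper's body (76 mm by 178 mm) begins 60 mm behind the grasp point.
Start: joints at [-78.438, 18.312, 89.639, -0, 72.044, -1.146], TCP at [0.126, -0.561, 0.214] pointing down, gripper open.
Joint ranges: [-177.97, 177.97], [-48.28, 115.42], [12.27, 149.76], [-77.06, 257.06], [2.81, 150.46], [-146.56, 146.56]. Speed limits (degrees/s): [147.25, 147.25, 180, 180, 180, 180].

### API

Orientations are given as a 3x3 rotation matrix whose columns are the frame's x, y, z axes.
In Python, from bench import r gives the robot as it stands.
- The arm moves only by the tool jog_arm, never from a script. Its argument "moves" is one flat list of numbers, 7 for each row, row after row: the turn, a rotation vector about the tool's x, y, z in units of 90 degrees (1.0 is 90 degrees), then the shift along the tool's x, y, z in units of 400 mm (1.0 is 400 mm), then the closure, from -1 (fully open) to 1 (shut). A call has 1 to 5 rows; each row is the pose to reach, as a shift and turn from the pose commanded when the call began, along the tool's axes at that moment; what a row does not reach only later rows make up. A row lasts 1/12 s, in which the tool goes at most 41.7 mm and 7.16 degrees, less where a joint would pass 70% of its speed; a pose out of reach is approached as far as the arm can. A call with a number of a shift or a turn outside -1 to 1 is refused whole. A call with a gripper value outside its range is refused whole. The fingers move at their own pace and stop on an object; the grip force is fixed at half the most. Time passes only in rows, so rows that repeat a pose let the fingers close. It gives the time, the measured TCP pose, the force, the opening and the grip force at its end, in the units of the state.
- r.read_state(): the state, without advancing time (a new reading comes with each control period).
- r.get_image(name): name is "scene" or "top" or "wrist"; returns a dict with "img" (400x640x3 uint8, blue, green, red), "K" (3x3 intrinsics, pixels), "k1" (the pictures are not rectified: a ray, as slopes to the right and down, at radius r is drawn at 1 + k1 r^2 times it, then the intrinsics apply), "xyz" and "attitude" of the camera in the world. Camera axes: x right, y down, z forward; pixel columns grow to the right and rows downward; lengths in m; the calibration is good to about 2 mm. A picture is of the moment at which its call begins. There is no depth.
- r.sign_off(): hands the job in; it is judged then, once.
The state is a dict: "clock": time; "joint_positions": joint angles; "joint_vel": joint speeds; "joint_efforts": joint torques, N m; "tool_pos": TCP position; "ee_rot": TCP orientation; "wrist_force": force on the tool from outside, world axes, zero at the start; "moment": the same for the moment, N m; "grip_width": finger opening in m; "grasp_force": force on a finger pad.
Only numpy, scipy, OpenCV 4.12 (cv2) and the standard library are available. Lean on these libraries where they do the work, as an engineer would, in place of code of your own. Each camera call takes 0.05 s, during which the arm holds its last target. There are 200 camera calls.

## Working session

There is one attempt and no reset: what is moved stays moved. The work goes in short steps, Python scripts to look and compute and a tool call to move; the robot and the scene stay as the last step left them, time stands still between calls to the robot, and variables do not carry over. Pictures are saved under pics/ and viewed, at most 10 in all, crops included, and the job is handed in when it is done.

Besides the shell and the picture viewer there is one more tool, called after "Emit:" by a JSON object that holds its "op" and its "data", one argument or row to a line. jog_arm: Moves the arm, as the interface text tells. Shifts and turns lie within -1 to 1; 1 stands for 400 mm of shift or 90 degrees of turn. Its arguments: {"type":"object","properties":{"moves":{"type":"array"}},"required":["moves"]}

```bash
mkdir -p pics; cat > h.py <<'E'
import numpy as np, cv2, pickle
from bench import r
def grab(n):
    d=r.get_image(n); pickle.dump(d,open(f'pics/{n}.pkl','wb')); return d
def ray(d,uv):
    K=np.array(d["K"],float); D=np.array([d["k1"],0,0,0],float)
    p=cv2.undistortPoints(np.array(uv,float).reshape(-1,1,2),K,D).reshape(-1,2)
    R=np.array(d["attitude"],float)
    return np.array(d["xyz"],float), np.c_[p,np.ones(len(p))]@R.T
def plane(d,uv,z):
    o,v=ray(d,uv); return o+v*((z-o[2])/v[:,2])[:,None]
E
python3 - <<'E'
from h import *
for n in ("scene","top"):
    d=grab(n); cv2.imwrite(f'pics/{n}0.png',d["img"]); print(n,d["K"],d["k1"],d["xyz"],d["attitude"])
s=r.read_state(); print(s)
E
```

```text
scene [[433.09527061   0.         320.96306186]
 [  0.         433.09527061 197.5393026 ]
 [  0.           0.           1.        ]] -0.022415838803422586 [-0.194739    0.52822564  0.47603591] [[-0.52368744 -0.35678452  0.77359955]
 [-0.85154521  0.19264027 -0.48760689]
 [ 0.02494417 -0.9141086  -0.40470144]]
top [[414.83681946   0.         320.36426498]
 [  0.         414.83681946 196.67747053]
 [  0.           0.           1.        ]] -0.06089653295172758 [0.34122256 0.11235327 1.18759114] [[-0.00512265 -0.98034554  0.19722165]
 [-0.99995428  0.00342927 -0.00892674]
 [ 0.00807496 -0.19725836 -0.98031828]]
{'clock': 0.1, 'joint_positions': array([-7.84396051e+01,  1.83479395e+01,  8.96996545e+01, -1.75566643e-03,
        7.20430051e+01, -1.14787424e+00]), 'joint_vel': array([ 0.1583202 , -0.10836527, -0.06123836,  0.01856411, -0.03478348,
       -0.02000602]), 'joint_efforts': array([-1.29004843e-04, -4.13333166e+01, -2.32510847e+01,  7.28520867e-02,
        4.22398467e-02, -6.35377592e-05]), 'tool_pos': array([ 0.12637459, -0.56048062,  0.21320312]), 'ee_rot': array([[ 9.75500722e-01,  2.19995959e-01, -3.45442152e-04],
       [ 2.19996231e-01, -9.75499501e-01,  1.54333249e-03],
       [ 2.54826449e-06, -1.58151793e-03, -9.99998749e-01]]), 'wrist_force': array([ 0.33349268, -0.74651172, -1.51996363]), 'moment': array([-0.02885137,  0.03986294,  0.01850043]), 'grasp_force': 0.0, 'grip_width': 0.09135645003950219}
```

View pics/top0.png

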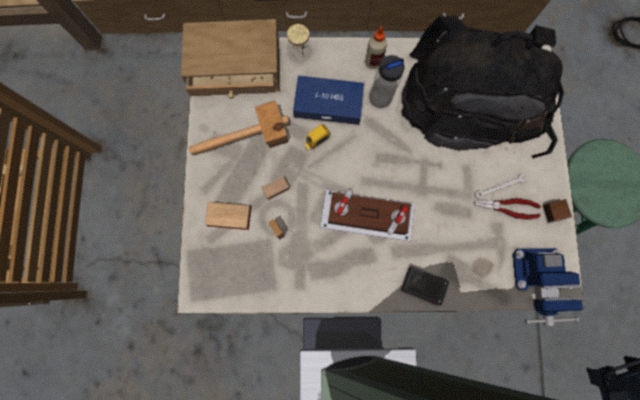

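View pics/scene0.png

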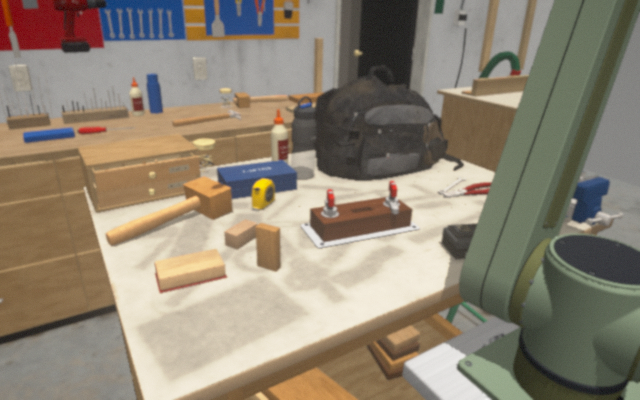

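The top view shows the board at about (277,228), the jig at about (368,214), the short block at (276,187) and the sander at (228,215). In the scene view the board is at (268,247) and the jig at (360,217). I'll enlarge these areas and measure.

```bash
python3 - <<'E'
from h import *
d=pickle.load(open('pics/top.pkl','rb')); s=pickle.load(open('pics/scene.pkl','rb'))
a=cv2.resize(d["img"][170:250,258:420],None,fx=4.9,fy=3.7*4.9/3.7,interpolation=cv2.INTER_CUBIC)[:392]
b=cv2.resize(s["img"][215:275,245:285],None,fx=5,fy=5,interpolation=cv2.INTER_CUBIC)
c=np.zeros((592,793,3),np.uint8); c[:392]=a[:, :793]; 
b=cv2.resize(s["img"][215:275,220:420],None,fx=3.3,fy=3.3,interpolation=cv2.INTER_CUBIC); c[394:592,:660]=b[:198]
cv2.imwrite('pics/crop1.png',c)
hsv=cv2.cvtColor(d["img"],cv2.COLOR_BGR2HSV)
def comps(m,x0,y0,x1,y1,amin=15):
    M=np.zeros_like(m); M[y0:y1,x0:x1]=m[y0:y1,x0:x1]
    for k in cv2.findContours(M,0,2)[0]:
        if cv2.contourArea(k)>amin: yield cv2.contourArea(k),cv2.minAreaRect(k),k
for nm,m,box in (("red",cv2.inRange(hsv,(0,150,110),(8,255,255))|cv2.inRange(hsv,(170,150,110),(180,255,255)),(325,180,420,245)),
 ("dark",cv2.inRange(hsv,(0,60,20),(15,255,110)),(315,180,425,245)),
 ("wood",cv2.inRange(hsv,(5,85,60),(25,255,255)),(255,165,300,245))):
    for A,q,k in comps(m,*box):
        pts=cv2.boxPoints(q); print(nm,A,np.round(q[0],1),np.round(q[1],1),round(q[2],1)); 
        z={"red":.1,"dark":.051,"wood":.09}[nm]; print(np.round(plane(d,[q[0],*pts],z)[:,:2],4).tolist())
for p in((277,222),(279,233),(271,222),(275,187)): print(p,hsv[p[1],p[0]])
E
```

```text
red 20.0 [398.6 218.6] [3.9 6.9] 33.7
[[0.5, -0.1051], [0.4952, -0.0955], [0.5106, -0.1064], [0.5048, -0.1148], [0.4894, -0.1039]]
red 17.5 [339.8 209.8] [3.5 7.1] 45.0
[[0.5244, 0.0511], [0.5211, 0.0611], [0.5345, 0.0476], [0.5277, 0.041], [0.5143, 0.0545]]
red 19.5 [404.4 209.2] [4.5 6.3] 26.6
[[0.5251, -0.1217], [0.5203, -0.1124], [0.5355, -0.1206], [0.53, -0.1311], [0.5149, -0.1229]]
red 19.0 [344.4 200.2] [4.5 5.4] 26.6
[[0.5502, 0.0383], [0.5464, 0.0469], [0.5595, 0.0403], [0.554, 0.0297], [0.541, 0.0363]]
dark 1783.5 [369.3 212.9] [79.4 30.5] 8.7
[[0.5234, -0.0337], [0.4984, 0.082], [0.5836, 0.0684], [0.5486, -0.1511], [0.464, -0.1343]]
wood 113.0 [275.9 228.5] [19.   7.2] 59.0
[[0.476, 0.2209], [0.493, 0.2425], [0.5029, 0.2262], [0.4592, 0.1995], [0.4494, 0.2158]]
wood 247.5 [275.2 187.4] [12.5 23.3] 63.4
[[0.5881, 0.2247], [0.5894, 0.2605], [0.6182, 0.2044], [0.5869, 0.1889], [0.5583, 0.2447]]
(277, 222) [ 15  48 106]
(279, 233) [ 15 137 154]
(271, 222) [ 14 133 151]
(275, 187) [ 13  94 160]
```

View pics/crop1.png

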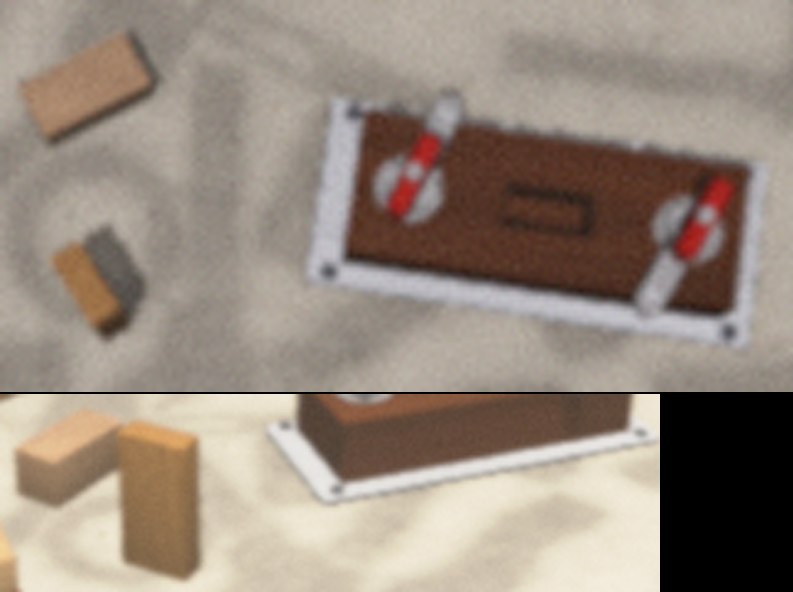

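The crop shows the board's top face centred at about (275,228) px, and the jig with its slot at about (369,213) px. Jig centre is ≈ (0.524,-0.034), with its y axis at 81° yaw. The left arm points to +x and the right arm to -x. The board is near (0.476,0.22), with its width at about 31° yaw. I'm moving now.

Emit:
{"op": "jog_arm", "data": {
  "moves": [0,0,0,0.72,-0.64,-0.1,-1,0,0,0,0.72,-0.64,-0.1,-1,0,0,0,0.72,-0.64,-0.1,-1,0,0,0,0.72,-0.64,-0.1,-1,0,0,0,0.72,-0.64,-0.1,-1]
}}

```text
clock: 0.52
tool_pos: [0.2478, -0.3907, 0.2352]
ee_rot: [[0.976, 0.219, -0.0], [0.219, -0.976, 0.001], [-0.0, -0.001, -1.0]]
wrist_force: [1.6, -0.6, 0.1]
grip_width: 0.0915
grasp_force: 0.0
```

Emit:
{"op": "jog_arm", "data": {
  "moves": [0,0,0,0.6,-0.98,0,-1,0,0,0,0.6,-0.98,0,-1,0,0,0,0.6,-0.98,0,-1,0,0,0,0.6,-0.98,0,-1,0,0,0,0.6,-0.98,0,-1]
}}

```text
clock: 0.93
tool_pos: [0.3142, -0.1933, 0.2353]
ee_rot: [[0.976, 0.219, 0.0], [0.219, -0.976, 0.0], [0.0, -0.0, -1.0]]
wrist_force: [1.3, -0.1, -0.2]
grip_width: 0.091
grasp_force: 0.0
```

Emit:
{"op": "jog_arm", "data": {
  "moves": [0,0,0,0.5,-0.98,0,-1,0,0,0,0.5,-0.98,0,-1,0,0,0,0.5,-0.98,0,-1,0,0,0,0.5,-0.98,0,-1,0,0,0,0.5,-0.98,0,-1]
}}

```text
clock: 1.35
tool_pos: [0.3655, 0.0086, 0.2355]
ee_rot: [[0.975, 0.22, 0.0], [0.22, -0.975, -0.0], [0.0, 0.0, -1.0]]
wrist_force: [0.4, -0.3, 0.7]
grip_width: 0.0911
grasp_force: 0.0
```

Emit:
{"op": "jog_arm", "data": {
  "moves": [0,0,-0.21,0.31,-0.42,0,-1,0,0,-0.21,0.31,-0.42,0,-1,0,0,-0.21,0.31,-0.42,0,-1,0,0,-0.21,0.31,-0.42,0,-1,0,0,-0.21,0.31,-0.42,0,-1]
}}

```text
clock: 1.77
tool_pos: [0.4497, 0.1994, 0.2351]
ee_rot: [[0.851, 0.525, -0.0], [0.525, -0.851, -0.001], [-0.001, 0.0, -1.0]]
wrist_force: [0.5, -0.9, 0.1]
grip_width: 0.0913
grasp_force: 0.0
```

Emit:
{"op": "jog_arm", "data": {
  "moves": [0,0,0,0,0,0,-1,0,0,0,0,0,0,-1]
}}

```text
clock: 1.93
tool_pos: [0.4497, 0.1987, 0.2344]
ee_rot: [[0.85, 0.527, -0.002], [0.527, -0.85, -0.001], [-0.002, -0.0, -1.0]]
wrist_force: [-0.0, -0.5, 0.0]
grip_width: 0.0911
grasp_force: 0.0
```

```bash
python3 - <<'E'
from h import *
d=grab("wrist"); cv2.imwrite('pics/w1.png',d["img"]); print(d["xyz"],d["attitude"]); s=r.read_state(); print(s["tool_pos"],s["ee_rot"])
E
```

```text
[0.52218057 0.24359224 0.40481692] [[ 5.27554419e-01 -8.10570493e-01 -2.54286868e-01]
 [-8.49520794e-01 -5.03671867e-01 -1.56936518e-01]
 [-8.69030917e-04  2.98814536e-01 -9.54310808e-01]]
[0.44908754 0.19733992 0.23458104] [[ 8.50826681e-01  5.25442193e-01 -2.11186130e-03]
 [ 5.25440037e-01 -8.50829283e-01 -1.51593025e-03]
 [-2.59336715e-03  1.80137429e-04 -9.99996621e-01]]
```

View pics/w1.png

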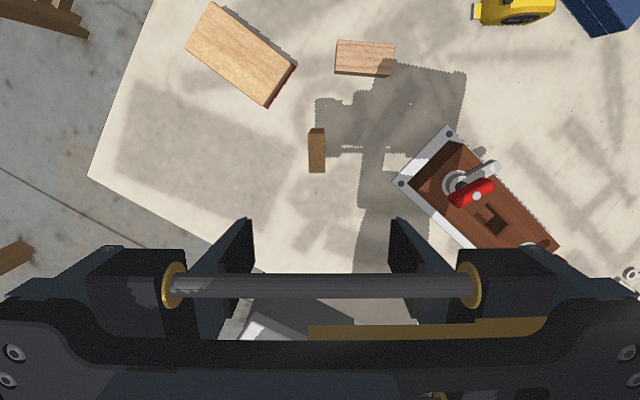

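The wrist view shows the board at (317,151), upright in the picture and so aligned with the tool. The slot is at (490,222) and the left knob at (473,192). Next I'll measure the board's corners.

```bash
python3 - <<'E'
from h import *
d=pickle.load(open('pics/wrist.pkl','rb')); im=d["img"]; hsv=cv2.cvtColor(im,cv2.COLOR_BGR2HSV)
print(d["K"][0][0])
m=np.zeros(im.shape[:2],np.uint8); m[115:185,300:335]=cv2.inRange(hsv,(3,80,30),(28,255,255))[115:185,300:335]
k=max(cv2.findContours(m,0,2)[0],key=cv2.contourArea); q=cv2.minAreaRect(k); print(q)
print(np.round(plane(d,[q[0],*cv2.boxPoints(q)],.09),4).tolist())
# slot
m=np.zeros(im.shape[:2],np.uint8); m[195:245,470:520]=cv2.inRange(hsv[...,2],0,50)[195:245,470:520]
for k in cv2.findContours(m,0,2)[0]:
    if cv2.contourArea(k)>30: print('slot',cv2.minAreaRect(k))
a=cv2.resize(im[115:185,295:340],None,fx=8,fy=8,interpolation=cv2.INTER_CUBIC); b=cv2.resize(im[150:250,410:510][:93],None,fx=4.3,fy=6,interpolation=cv2.INTER_CUBIC)
b=cv2.resize(im[120:253,400:560],None,fx=2.7,fy=4.2,interpolation=cv2.INTER_CUBIC)
c=np.zeros((560,800,3),np.uint8); c[:560,:360]=a; c[:558,368:800]=b[:558,:432]; cv2.imwrite('pics/crop2.png',c)
E
```

```text
279.9509354957603
((316.0, 150.0), (44.0, 16.0), 90.0)
[[0.4814, 0.2251, 0.09], [0.4973, 0.2452, 0.09], [0.5066, 0.2303, 0.09], [0.4647, 0.2041, 0.09], [0.455, 0.2197, 0.09]]
slot ((495.9723815917969, 223.9689483642578), (14.699050903320312, 16.443004608154297), 48.36646270751953)
```

View pics/crop2.png

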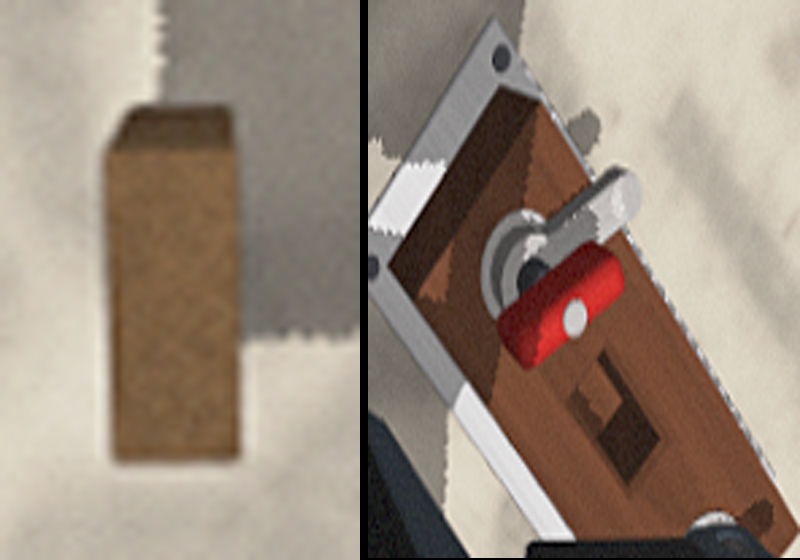

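The crop shows the board's top-face corners at about (308,133), (324,133), (325,172) and (309,172) px. The slot mouth's corners are around (491.5,219) px.

```bash
cat >> h.py <<'E'
def go(p,yaw,s=None):
    "shift/turn in jog units from the present pose to TCP p, tool x at yaw (deg), tool down"
    from scipy.spatial.transform import Rotation as Ro
    s=s or r.read_state(); R=np.array(s["ee_rot"]); c,n=np.cos(np.radians(yaw)),np.sin(np.radians(yaw))
    T=np.array([[c,n,0],[n,-c,0],[0,0,-1]])
    print(np.round(Ro.from_matrix(R.T@T).as_rotvec()/(np.pi/2),3), np.round(R.T@(np.array(p)-s["tool_pos"])/.4,4))
E
python3 - <<'E'
from h import *
d=pickle.load(open('pics/wrist.pkl','rb'))
b=np.array([(106,150),(238,148),(242,460),(112,460)]); uv=(b+.5)/8-.5+[295,115]
P=plane(d,uv,.09)[:,:2]; print(P.round(4).tolist(),P.mean(0)); print([np.linalg.norm(P[i]-P[i-1]).round(4) for i in range(4)])
v=P[0]+P[1]-P[2]-P[3]; yaw=np.degrees(np.arctan2(v[1],v[0])); print(yaw)
j=np.array([(602,347),(663,437),(628,487),(566,397)]); uv=(j+.5-[368,0])/[2.7,4.2]-.5+[400,120]
Q=plane(d,uv,.051)[:,:2]; print(Q.round(4).tolist(),Q.mean(0)); print([np.linalg.norm(Q[i]-Q[i-1]).round(4) for i in range(4)])
w=Q[0]-Q[1]+Q[3]-Q[2]; print(np.degrees(np.arctan2(w[1],w[0])))
go([*P.mean(0),.235],yaw)
E
```

```text
[[0.4923, 0.2424], [0.5021, 0.2271], [0.4652, 0.2033], [0.4553, 0.2191]] [0.47871999 0.22299477]
[np.float64(0.0437), np.float64(0.0182), np.float64(0.044), np.float64(0.0187)]
32.494763244438765
[[0.5389, -0.0098], [0.5323, -0.0593], [0.5088, -0.0559], [0.5159, -0.0055]] [ 0.52398423 -0.03260366]
[np.float64(0.0234), np.float64(0.05), np.float64(0.0237), np.float64(0.0509)]
82.25903935156265
[ 0.     0.002 -0.009] [ 0.0967 -0.0156 -0.0013]
```

Emit:
{"op": "jog_arm", "data": {
  "moves": [0,0,-0.008,0.097,-0.016,0,-1,0,0,-0.008,0.097,-0.016,0.1,-1,0,0,-0.008,0.097,-0.016,0.2,-1,0,0,-0.008,0.097,-0.016,0.3,-1,0,0,-0.008,0.097,-0.016,0.4,-1]
}}

```text
clock: 2.4
tool_pos: [0.4788, 0.2212, 0.0745]
ee_rot: [[0.846, 0.533, 0.001], [0.533, -0.846, -0.0], [0.001, 0.0, -1.0]]
wrist_force: [0.9, 0.6, -0.8]
grip_width: 0.0913
grasp_force: 0.0
```

Emit:
{"op": "jog_arm", "data": {
  "moves": [0,0,0,0,0,0.055,-1,0,0,0,0,0.055,-1,0,0,0,0,0.055,1,0,0,0,0,0.055,1,0,0,0,0,0.055,1]
}}

```text
invalid input
```

Emit:
{"op": "jog_arm", "data": {
  "moves": [0,0,0,0,0,0,1,0,0,0,0,0,1,0,0,0,0,0,1,0,0,0,0,0,1,0,0,0,0,0,1]
}}

```text
invalid input
```

Emit:
{"op": "jog_arm", "data": {
  "moves": [0,0,0,0,0,0.055,-1,0,0,0,0,0,0.055,-1,0,0,0,0,0,0.055,1,0,0,0,0,0,0.055,1,0,0,0,0,0,0.055,1]
}}

```text
clock: 2.82
tool_pos: [0.481, 0.2232, 0.0558]
ee_rot: [[0.845, 0.534, 0.004], [0.534, -0.845, 0.002], [0.005, 0.001, -1.0]]
wrist_force: [0.6, -0.0, 0.6]
grip_width: 0.0742
grasp_force: 0.0
```

Emit:
{"op": "jog_arm", "data": {
  "moves": [0,0,0,0,0,0,1,0,0,0,0,0,0,1,0,0,0,0,0,0,1,0,0,0,0,0,0,1,0,0,0,0,0,0,1]
}}

```text
clock: 3.23
tool_pos: [0.4794, 0.2231, 0.0537]
ee_rot: [[0.845, 0.535, 0.0], [0.535, -0.845, 0.0], [0.0, 0.0, -1.0]]
wrist_force: [0.8, -0.6, -0.1]
grip_width: 0.0407
grasp_force: 0.0
```

Emit:
{"op": "jog_arm", "data": {
  "moves": [0,0,0,0,0,0,1,0,0,0,0,0,0,1,0,0,0,0,0,0,1,0,0,0,0,0,0,1,0,0,0,0,0,0,1]
}}

```text
clock: 3.65
tool_pos: [0.4793, 0.223, 0.0533]
ee_rot: [[0.845, 0.535, -0.0], [0.535, -0.845, -0.0], [-0.0, 0.0, -1.0]]
wrist_force: [0.2, 0.2, -1.0]
grip_width: 0.0189
grasp_force: 30.0
```

Emit:
{"op": "jog_arm", "data": {
  "moves": [0,0,0,0,0,0,1,0,0,0,0,0,0,1]
}}

```text
clock: 3.82
tool_pos: [0.4793, 0.223, 0.0533]
ee_rot: [[0.845, 0.535, -0.0], [0.535, -0.845, -0.0], [-0.0, 0.0, -1.0]]
wrist_force: [-0.4, -0.4, -0.6]
grip_width: 0.0191
grasp_force: 30.0
```

Emit:
{"op": "jog_arm", "data": {
  "moves": [0,0,0,0,0,-0.07,1,0,0,0,0,0,-0.15,1,0,0,0,0,0,-0.23,1,0,0,0,0,0,-0.3,1]
}}

```text
clock: 4.15
tool_pos: [0.4795, 0.2231, 0.1753]
ee_rot: [[0.845, 0.535, 0.001], [0.535, -0.845, 0.0], [0.001, 0.0, -1.0]]
wrist_force: [0.6, 0.1, -0.4]
grip_width: 0.0188
grasp_force: 30.0
```

Emit:
{"op": "jog_arm", "data": {
  "moves": [0,0,-0.07,-0.03,0.08,0,1,0,0,-0.14,-0.07,0.16,0,1,0,0,-0.21,-0.1,0.25,0,1,0,0,-0.28,-0.14,0.34,0,1,0,0,-0.35,-0.18,0.43,0,1]
}}

```text
clock: 4.57
tool_pos: [0.5103, 0.0394, 0.1736]
ee_rot: [[0.44, 0.898, 0.0], [0.898, -0.44, -0.0], [0.0, 0.0, -1.0]]
wrist_force: [-0.3, -0.2, -0.8]
grip_width: 0.019
grasp_force: 30.0
```

```bash
python3 -c "
from h import *
go([.524,-.0335,.173],81.3)"
```

```text
[ 0.    -0.    -0.193] [-0.1485  0.1109  0.0014]
```

Emit:
{"op": "jog_arm", "data": {
  "moves": [0,0,-0.06,-0.05,0.04,0,1,0,0,-0.12,-0.1,0.08,0,1,0,0,-0.193,-0.148,0.111,0,1,0,0,-0.193,-0.148,0.111,0,1,0,0,-0.193,-0.148,0.111,0,1]
}}

```text
clock: 4.98
tool_pos: [0.5236, -0.0327, 0.1732]
ee_rot: [[0.161, 0.987, -0.0], [0.987, -0.161, 0.0], [0.0, -0.001, -1.0]]
wrist_force: [-0.7, 0.4, -0.8]
grip_width: 0.0186
grasp_force: 30.0
```

Emit:
{"op": "jog_arm", "data": {
  "moves": [0,0,0,0,0,0,1,0,0,0,0,0,0,1]
}}

```text
clock: 5.15
tool_pos: [0.5235, -0.031, 0.1734]
ee_rot: [[0.158, 0.988, -0.0], [0.988, -0.158, 0.0], [0.0, -0.0, -1.0]]
wrist_force: [-0.8, 0.1, -0.5]
grip_width: 0.0194
grasp_force: 30.0
```

```bash
python3 - <<'E'
from h import *
go([.524,-.0335,.173],81.3); s=r.read_state(); print(s["tool_pos"])
d=grab("wrist"); t=grab("top")
c=np.zeros((600,800,3),np.uint8); c[:400,:640]=d["img"]; a=cv2.resize(t["img"][190:240,315:425],None,fx=4,fy=4,interpolation=cv2.INTER_CUBIC); c[400:600,:440]=a; cv2.imwrite('pics/w2.png',c)
E
```

```text
[-0.    -0.    -0.004] [-0.006   0.0022  0.001 ]
[ 0.52349204 -0.03100532  0.17338549]
```

View pics/w2.png

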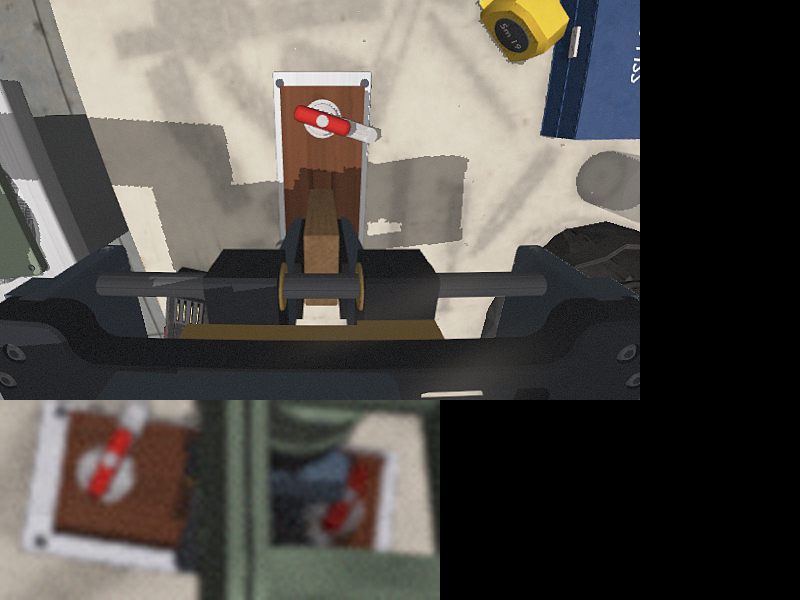

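The wrist view shows the board held upright at (321,230), in line with the jig. The left knob is at (322,121), still open. I'm descending.

Emit:
{"op": "jog_arm", "data": {
  "moves": [0,0,-0.004,-0.006,0.002,0.05,1,0,0,-0.004,-0.006,0.002,0.1,1,0,0,-0.004,-0.006,0.002,0.14,1,0,0,-0.004,-0.006,0.002,0.155,1,0,0,-0.004,-0.006,0.002,0.155,1]
}}

```text
clock: 5.67
tool_pos: [0.523, -0.0337, 0.1101]
ee_rot: [[0.151, 0.989, -0.003], [0.989, -0.151, 0.0], [-0.0, -0.003, -1.0]]
wrist_force: [0.4, -0.1, -0.4]
grip_width: 0.019
grasp_force: 30.0
```

Emit:
{"op": "jog_arm", "data": {
  "moves": [0,0,0,0,0,0.01,1,0,0,0,0,0,0.02,1,0,0,0,0,0,0.03,1,0,0,0,0,0,0.03,1]
}}

```text
clock: 6.0
tool_pos: [0.524, -0.0343, 0.0992]
ee_rot: [[0.151, 0.988, -0.0], [0.988, -0.151, -0.0], [-0.0, -0.0, -1.0]]
wrist_force: [0.5, -0.4, -1.6]
grip_width: 0.0184
grasp_force: 30.0
```

Emit:
{"op": "jog_arm", "data": {
  "moves": [0,0,0,0,0,0.015,1,0,0,0,0,0,0.03,1,0,0,0,0,0,0.045,1,0,0,0,0,0,0.06,1,0,0,0,0,0,0.06,1]
}}

```text
clock: 6.42
tool_pos: [0.5231, -0.0343, 0.0739]
ee_rot: [[0.152, 0.988, -0.003], [0.988, -0.152, 0.0], [-0.0, -0.003, -1.0]]
wrist_force: [0.4, -0.3, -0.1]
grip_width: 0.019
grasp_force: 30.0
```

Emit:
{"op": "jog_arm", "data": {
  "moves": [0,0,0,0,0,0.008,1,0,0,0,0,0,0.016,1,0,0,0,0,0,0.022,1,0,0,0,0,0,0.022,1]
}}

```text
clock: 6.75
tool_pos: [0.5243, -0.0344, 0.0665]
ee_rot: [[0.152, 0.988, 0.0], [0.988, -0.152, -0.0], [-0.0, 0.0, -1.0]]
wrist_force: [0.3, 0.9, -0.8]
grip_width: 0.0191
grasp_force: 30.0
```

Emit:
{"op": "jog_arm", "data": {
  "moves": [0,0,0,0,0,0.004,1,0,0,0,0,0,0.004,1,0,0,0,0,0,0.004,0,0,0,0,0,0,0.004,0,0,0,0,0,0,0.004,0]
}}

```text
clock: 7.17
tool_pos: [0.5241, -0.0344, 0.065]
ee_rot: [[0.151, 0.988, 0.0], [0.988, -0.151, -0.0], [-0.0, 0.0, -1.0]]
wrist_force: [-1.3, 0.2, -0.8]
grip_width: 0.0357
grasp_force: 0.0
```

Emit:
{"op": "jog_arm", "data": {
  "moves": [0,0,0,0,0,0,0,0,0,0,0,0,0,0,0,0,0,0,0,-0.08,0,0,0,0,0,0,-0.16,0,0,0,0,0,0,-0.25,0]
}}

```text
clock: 7.58
tool_pos: [0.5231, -0.0343, 0.165]
ee_rot: [[0.151, 0.988, -0.003], [0.988, -0.151, 0.0], [-0.0, -0.003, -1.0]]
wrist_force: [1.8, 0.2, 0.1]
grip_width: 0.0452
grasp_force: 0.0
```

```bash
python3 - <<'E'
from h import *
print(r.read_state()["grip_width"],r.read_state()["tool_pos"])
d=grab("wrist"); t=grab("scene"); 
c=np.zeros((600,800,3),np.uint8); c[:340,:640]=d["img"][:340]; a=cv2.resize(t["img"][165:250,290:440],None,fx=3,fy=3,interpolation=cv2.INTER_CUBIC); c[342:597,:450]=a
cv2.imwrite('pics/w3.png',c)
E
```

```text
0.04517434780619523 [ 0.52309817 -0.03425259  0.16504858]
```

View pics/w3.png

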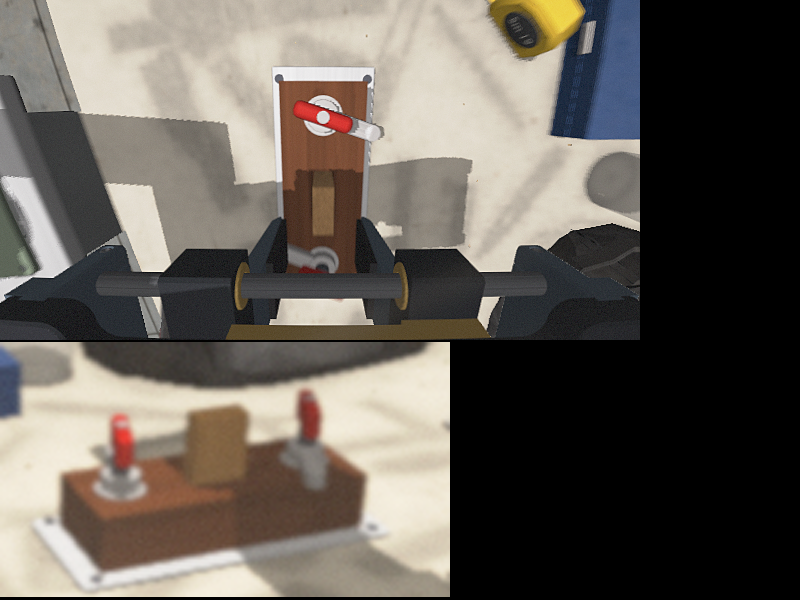

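The pictures show the board seated in the slot, standing about half out, at (323,203) in the wrist view. Both knobs are still open. Next is the left knob's angle.

```bash
python3 - <<'E'
from h import *
d=pickle.load(open('pics/wrist.pkl','rb')); hsv=cv2.cvtColor(d["img"],cv2.COLOR_BGR2HSV)
m=cv2.inRange(hsv,(0,150,90),(8,255,255))|cv2.inRange(hsv,(170,150,90),(180,255,255)); m[:80]=0;m[150:]=0;m[:,:280]=0;m[:,400:]=0
k=cv2.convexHull(np.vstack([c for c in cv2.findContours(m,0,2)[0] if cv2.contourArea(c)>20])); q=cv2.minAreaRect(k); print(q)
B=plane(d,[(323,117),q[0],*cv2.boxPoints(q)],.1)[:,:2]; print(B.round(4).tolist())
e=[B[3]-B[2],B[4]-B[3]]; L=max(e,key=np.linalg.norm); a=np.degrees(np.arctan2(L[1],L[0])); print(a,np.linalg.norm(L))
a=(a+90)%180-90
go([.536,.045,.165],a+180); go([.536,.045,.165],a)
print(r.read_state()["joint_positions"])
E
```

```text
((321.9543762207031, 116.62822723388672), (61.13926315307617, 17.964893341064453), 19.5731258392334)
[[0.5367, 0.0435], [0.5359, 0.044], [0.5106, 0.0493], [0.5177, 0.0614], [0.5613, 0.0387], [0.5547, 0.0259]]
-27.526987978024 0.049184538960451774
[ 0.007  0.004 -0.791] [ 0.1999 -0.0105  0.0142]
[ 0.005 -0.008  1.209] [ 0.1999 -0.0105  0.0142]
[-5.00187308e+00  1.57034660e+01  1.00021779e+02 -3.47983980e-03
  6.35767187e+01  3.71471389e+00]
```

Emit:
{"op": "jog_arm", "data": {
  "moves": [0,0,-0.07,0.05,0,0,0,0,0,-0.15,0.1,-0.005,0,0,0,0,-0.23,0.15,-0.01,0,0,0,0,-0.31,0.2,-0.01,0,0,0,0,-0.39,0.2,-0.01,0,0]
}}

```text
clock: 8.1
tool_pos: [0.5323, 0.0481, 0.1642]
ee_rot: [[-0.45, 0.893, -0.001], [0.893, 0.45, 0.001], [0.002, -0.0, -1.0]]
wrist_force: [-0.9, -0.3, 0.1]
grip_width: 0.0453
grasp_force: 0.0
```

Emit:
{"op": "jog_arm", "data": {
  "moves": [0,0,0.4,0,0,0,0]
}}

```text
clock: 8.18
tool_pos: [0.5319, 0.0464, 0.164]
ee_rot: [[-0.335, 0.942, -0.002], [0.942, 0.335, -0.0], [0.0, -0.002, -1.0]]
wrist_force: [0.5, 0.3, 0.2]
grip_width: 0.0455
grasp_force: 0.0
```

```bash
python3 -c "
from h import *
go([.536,.0443,.165],152.5); print(r.read_state()['tool_pos'])"
```

```text
[-0.001 -0.001 -0.477] [-0.0083  0.008  -0.0025]
[0.53185476 0.04637013 0.16400984]
```

Emit:
{"op": "jog_arm", "data": {
  "moves": [0,0,-0.48,-0.008,0.008,0,0,0,0,-0.48,-0.008,0.008,0,0,0,0,-0.48,-0.008,0.008,0,0,0,0,-0.48,-0.008,0.008,0,0,0,0,-0.48,-0.008,0.008,0,0]
}}

```text
clock: 8.6
tool_pos: [0.5359, 0.0433, 0.164]
ee_rot: [[-0.822, 0.57, -0.002], [0.57, 0.822, -0.0], [0.001, -0.001, -1.0]]
wrist_force: [-0.5, -0.8, -0.2]
grip_width: 0.0457
grasp_force: 0.0
```

```bash
python3 -c "
from h import *
go([.536,.0443,.073],152.5); print(r.read_state()['tool_pos'])"
```

```text
[-0.001 -0.001 -0.081] [0.0009 0.0024 0.2275]
[0.53589356 0.04332156 0.16401671]
```

Emit:
{"op": "jog_arm", "data": {
  "moves": [0,0,-0.08,0.001,0.002,0,0,0,0,-0.08,0.001,0.002,0.04,0,0,0,-0.08,0.001,0.002,0.1,0,0,0,-0.08,0.001,0.002,0.16,0,0,0,-0.08,0.001,0.002,0.22,0]
}}

```text
clock: 9.02
tool_pos: [0.536, 0.0442, 0.0755]
ee_rot: [[-0.884, 0.468, -0.0], [0.468, 0.884, -0.0], [0.0, -0.0, -1.0]]
wrist_force: [-0.6, 0.5, -0.3]
grip_width: 0.0458
grasp_force: 0.0
```

Emit:
{"op": "jog_arm", "data": {
  "moves": [0,0,0,0,0,0.008,0,0,0,0,0,0,0.008,1,0,0,0,0,0,0.008,1,0,0,0,0,0,0.008,1,0,0,0,0,0,0.008,1]
}}

```text
clock: 9.43
tool_pos: [0.5376, 0.0443, 0.0753]
ee_rot: [[-0.884, 0.468, 0.003], [0.468, 0.884, 0.0], [-0.003, 0.001, -1.0]]
wrist_force: [-0.1, 0.5, -0.5]
grip_width: 0.0217
grasp_force: 0.0
```

Emit:
{"op": "jog_arm", "data": {
  "moves": [0,0,0,0,0,0,1,0,0,0,0,0,0,1,0,0,0,0,0,0,1,0,0,0,0,0,0,1]
}}

```text
clock: 9.77
tool_pos: [0.5368, 0.0433, 0.075]
ee_rot: [[-0.884, 0.468, 0.001], [0.468, 0.884, -0.002], [-0.002, -0.001, -1.0]]
wrist_force: [-1.9, -5.2, 6.3]
grip_width: 0.0139
grasp_force: 30.0
```

Emit:
{"op": "jog_arm", "data": {
  "moves": [0,0,0.06,0,0,0,1,0,0,0.12,0,0,0,1,0,0,0.18,0,0,0,1,0,0,0.25,0,0,0,1,0,0,0.32,0,0,0,1]
}}

```text
clock: 10.18
tool_pos: [0.5365, 0.0431, 0.075]
ee_rot: [[-0.545, 0.838, 0.001], [0.838, 0.545, -0.002], [-0.002, -0.001, -1.0]]
wrist_force: [-2.2, -4.8, 6.4]
grip_width: 0.014
grasp_force: 30.0
```

Emit:
{"op": "jog_arm", "data": {
  "moves": [0,0,0.07,0,0,0,1,0,0,0.14,0,0,0,1,0,0,0.21,0,0,0,1,0,0,0.28,0,0,0,1,0,0,0.34,0,0,0,1]
}}

```text
clock: 10.6
tool_pos: [0.5362, 0.043, 0.075]
ee_rot: [[-0.043, 0.999, -0.0], [0.999, 0.043, -0.002], [-0.002, -0.0, -1.0]]
wrist_force: [-3.1, -5.4, 6.6]
grip_width: 0.014
grasp_force: 30.0
```

Emit:
{"op": "jog_arm", "data": {
  "moves": [0,0,0.03,0,0,0,1,0,0,0.06,0,0,0,1,0,0,0.09,0,0,0,1,0,0,0.11,0,0,0,1,0,0,0.11,0,0,0,1]
}}

```text
clock: 11.02
tool_pos: [0.5362, 0.043, 0.075]
ee_rot: [[0.126, 0.992, -0.0], [0.992, -0.126, -0.002], [-0.002, 0.0, -1.0]]
wrist_force: [-3.3, -5.4, 7.2]
grip_width: 0.0139
grasp_force: 30.0
```

```bash
python3 -c "
from h import *
s=r.read_state(); R=s['ee_rot']; print(np.degrees(np.arctan2(R[1,0],R[0,0])),s['moment'],s['wrist_force'],s['tool_pos'])"
```

```text
82.752019148275 [-0.98982331  0.5088334  -0.01800968] [-3.25003879 -5.4171756   7.18127614] [0.53615262 0.04302344 0.07499332]
```

Emit:
{"op": "jog_arm", "data": {
  "moves": [0,0,0.02,0,0,0,1,0,0,0.04,0,0,0,1,0,0,0.04,0,0,0,1]
}}

```text
clock: 11.27
tool_pos: [0.5361, 0.043, 0.075]
ee_rot: [[0.185, 0.983, -0.0], [0.983, -0.185, -0.003], [-0.003, 0.0, -1.0]]
wrist_force: [-3.8, -5.2, 6.7]
grip_width: 0.014
grasp_force: 30.4
```

```bash
python3 -c "
from h import *
s=r.read_state(); R=s['ee_rot']; print(np.degrees(np.arctan2(R[1,0],R[0,0])),s['moment'],s['wrist_force'],s['tool_pos'])"
```

```text
79.34833553927196 [-0.772319    0.49169982  0.92834649] [-3.79678715 -5.17592989  6.70355747] [0.53611333 0.04302955 0.07497349]
```

Emit:
{"op": "jog_arm", "data": {
  "moves": [0,0,-0.03,0,0,0,0,0,0,-0.03,0,0,0,0,0,0,-0.03,0,0,0,0,0,0,-0.03,0,0,-0.1,0,0,0,-0.03,0,0,-0.2,0]
}}

```text
clock: 11.68
tool_pos: [0.5347, 0.0444, 0.1526]
ee_rot: [[0.142, 0.99, -0.006], [0.99, -0.142, 0.0], [-0.001, -0.006, -1.0]]
wrist_force: [0.9, 0.7, 0.7]
grip_width: 0.044
grasp_force: 0.0
```

Emit:
{"op": "jog_arm", "data": {
  "moves": [0,0,0,0,0,-0.06,0,0,0,0,-0.1,0,-0.06,0,0,0,0,-0.2,0.01,-0.06,0,0,0,0,-0.3,0.01,-0.06,0,0,0,0,-0.4,0.01,-0.06,0]
}}

```text
clock: 12.1
tool_pos: [0.5178, -0.1159, 0.1782]
ee_rot: [[0.141, 0.99, 0.001], [0.99, -0.141, 0.0], [0.0, 0.001, -1.0]]
wrist_force: [0.9, 0.1, 0.2]
grip_width: 0.0451
grasp_force: 0.0
```

Emit:
{"op": "jog_arm", "data": {
  "moves": [0,0,0,-0.08,0,0,0,0,0,0,-0.15,0,0,0,0,0,0,-0.15,0,0,0]
}}

```text
clock: 12.35
tool_pos: [0.5089, -0.1784, 0.1778]
ee_rot: [[0.147, 0.989, 0.0], [0.989, -0.147, -0.002], [-0.002, 0.001, -1.0]]
wrist_force: [0.2, 0.6, 0.5]
grip_width: 0.0454
grasp_force: 0.0
```

```bash
python3 - <<'E'
from h import *
print(r.read_state()["tool_pos"])
d=grab("wrist"); t=grab("scene")
c=np.zeros((600,800,3),np.uint8); c[:340,:640]=d["img"][:340]; a=cv2.resize(t["img"][165:250,290:440],None,fx=3,fy=3,interpolation=cv2.INTER_CUBIC); c[342:597,:450]=a
cv2.imwrite('pics/w4.png',c)
hsv=cv2.cvtColor(d["img"],cv2.COLOR_BGR2HSV)
m=cv2.inRange(hsv,(0,150,70),(8,255,255))|cv2.inRange(hsv,(170,150,70),(180,255,255)); m[:,:250]=0;m[:,400:]=0
for k in cv2.findContours(m,0,2)[0]:
    if cv2.contourArea(k)>60:
        q=cv2.minAreaRect(k); B=plane(d,[q[0],*cv2.boxPoints(q)],.1)[:,:2]; L=max(B[3]-B[2],B[4]-B[3],key=np.linalg.norm)
        print(np.round(q[0]),np.round(q[1]),B[0],np.degrees(np.arctan2(L[1],L[0])),np.linalg.norm(L))
E
```

```text
[ 0.50892381 -0.17843476  0.17781529]
[313. 133.] [57. 18.] [ 0.5115632  -0.11348788] -29.494770976669265 0.04871454727589977
```

View pics/w4.png

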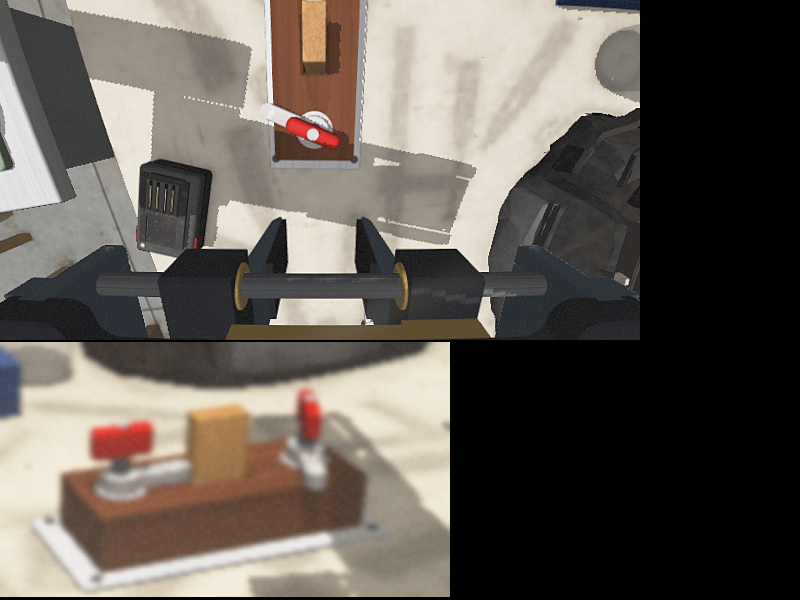

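The left arm now bears on the board's edge, with the left knob at (120,440) in the lower crop. The right knob is at (313,133) in the wrist view, centred at (0.5116,-0.1135) with its bar at 150.5° yaw.

```bash
python3 -c "
from h import *
go([.5116,-.1133,.175],150.5)"
```

```text
[ 0.    -0.    -0.764] [ 0.1525 -0.0163  0.0068]
```

Emit:
{"op": "jog_arm", "data": {
  "moves": [0,0,-0.07,0.05,-0.005,0,0,0,0,-0.14,0.1,-0.01,0,0,0,0,-0.21,0.152,-0.016,0,0,0,0,-0.28,0.152,-0.016,0,0,0,0,-0.35,0.152,-0.016,0,0]
}}

```text
clock: 12.87
tool_pos: [0.5118, -0.1101, 0.1779]
ee_rot: [[-0.405, 0.914, 0.0], [0.914, 0.405, 0.001], [0.001, 0.0, -1.0]]
wrist_force: [-0.1, -0.2, 0.2]
grip_width: 0.0458
grasp_force: 0.0
```

Emit:
{"op": "jog_arm", "data": {
  "moves": [0,0,-0.07,0,0,0,0,0,0,-0.14,0,0,0,0,0,0,-0.21,0,0,0,0,0,0,-0.28,0,0,0,0,0,0,-0.35,0,0,0,0]
}}

```text
clock: 13.28
tool_pos: [0.5118, -0.1111, 0.1778]
ee_rot: [[-0.822, 0.57, -0.0], [0.57, 0.822, 0.001], [0.0, 0.001, -1.0]]
wrist_force: [0.0, -0.8, -0.4]
grip_width: 0.0458
grasp_force: 0.0
```

```bash
python3 -c "
from h import *
go([.5116,-.1133,.075],150.5)"
```

```text
[ 0.    -0.    -0.058] [-0.0029 -0.0049  0.257 ]
```

Emit:
{"op": "jog_arm", "data": {
  "moves": [0,0,-0.055,-0.003,-0.005,0.03,0,0,0,-0.055,-0.003,-0.005,0.08,0,0,0,-0.055,-0.003,-0.005,0.14,0,0,0,-0.055,-0.003,-0.005,0.2,0,0,0,-0.055,-0.003,-0.005,0.255,0]
}}

```text
clock: 13.7
tool_pos: [0.5114, -0.1135, 0.0748]
ee_rot: [[-0.865, 0.501, 0.0], [0.501, 0.865, 0.001], [0.0, 0.001, -1.0]]
wrist_force: [0.1, 0.1, -1.0]
grip_width: 0.0453
grasp_force: 0.0
```

Emit:
{"op": "jog_arm", "data": {
  "moves": [0,0,0,0,0,0,0,0,0,0,0,0,0,1,0,0,0,0,0,0,1,0,0,0,0,0,0,1,0,0,0,0,0,0,1]
}}

```text
clock: 14.12
tool_pos: [0.5125, -0.1153, 0.0773]
ee_rot: [[-0.865, 0.502, 0.003], [0.502, 0.865, -0.001], [-0.003, 0.001, -1.0]]
wrist_force: [-0.4, -0.5, -0.6]
grip_width: 0.0217
grasp_force: 0.0
```

Emit:
{"op": "jog_arm", "data": {
  "moves": [0,0,0,0,0,0,1,0,0,0,0,0,0,1,0,0,0,0,0,0,1,0,0,0,0,0,0,1]
}}

```text
clock: 14.45
tool_pos: [0.5123, -0.1152, 0.0769]
ee_rot: [[-0.864, 0.503, 0.002], [0.503, 0.864, 0.0], [-0.002, 0.001, -1.0]]
wrist_force: [-0.2, 2.9, 5.8]
grip_width: 0.0139
grasp_force: 30.0
```

Emit:
{"op": "jog_arm", "data": {
  "moves": [0,0,0.06,0,0,0,1,0,0,0.12,0,0,0,1,0,0,0.18,0,0,0,1,0,0,0.25,0,0,0,1,0,0,0.32,0,0,0,1]
}}

```text
clock: 14.87
tool_pos: [0.5118, -0.1157, 0.0769]
ee_rot: [[-0.511, 0.859, 0.001], [0.859, 0.511, -0.001], [-0.001, 0.001, -1.0]]
wrist_force: [-1.3, -0.4, 6.7]
grip_width: 0.014
grasp_force: 30.0
```

Emit:
{"op": "jog_arm", "data": {
  "moves": [0,0,0.07,0,0,0,1,0,0,0.14,0,0,0,1,0,0,0.21,0,0,0,1,0,0,0.28,0,0,0,1,0,0,0.34,0,0,0,1]
}}

```text
clock: 15.28
tool_pos: [0.5111, -0.1159, 0.0769]
ee_rot: [[-0.003, 1.0, -0.0], [1.0, 0.003, -0.001], [-0.001, -0.0, -1.0]]
wrist_force: [-3.2, -0.0, 8.2]
grip_width: 0.0138
grasp_force: 30.0
```

Emit:
{"op": "jog_arm", "data": {
  "moves": [0,0,0.03,0,0,0,1,0,0,0.06,0,0,0,1,0,0,0.09,0,0,0,1,0,0,0.12,0,0,0,1,0,0,0.12,0,0,0,1]
}}

```text
clock: 15.7
tool_pos: [0.5109, -0.1159, 0.0769]
ee_rot: [[0.178, 0.984, -0.001], [0.984, -0.178, -0.002], [-0.002, -0.001, -1.0]]
wrist_force: [-3.3, -0.3, 7.8]
grip_width: 0.0144
grasp_force: 30.3
```

```bash
python3 -c "
from h import *
s=r.read_state(); R=s['ee_rot']; print(np.degrees(np.arctan2(R[1,0],R[0,0])),s['moment'],s['wrist_force'],s['tool_pos'])"
```

```text
79.75425510156875 [-0.01331224  0.47286324  0.90509504] [-3.33554999 -0.30456692  7.77112946] [ 0.51087618 -0.11592073  0.07690957]
```

At the stop (moment 0.9 N m). I'll back off the preload slightly, release, lift and check.

Emit:
{"op": "jog_arm", "data": {
  "moves": [0,0,-0.02,0,0,0,0,0,0,-0.02,0,0,0,0,0,0,-0.02,0,0,0,0,0,0,-0.02,0,0,-0.1,0,0,0,-0.02,0,0,-0.2,0]
}}

```text
clock: 16.12
tool_pos: [0.5095, -0.115, 0.1545]
ee_rot: [[0.15, 0.989, -0.007], [0.989, -0.15, 0.001], [0.0, -0.007, -1.0]]
wrist_force: [0.9, -0.3, -0.5]
grip_width: 0.0437
grasp_force: 0.0
```

Emit:
{"op": "jog_arm", "data": {
  "moves": [0,0,0,0,0,-0.06,0,0,0,0,-0.1,0,-0.06,0,0,0,0,-0.2,0,-0.06,0,0,0,0,-0.2,0,-0.06,0,0,0,0,-0.2,0,-0.06,0]
}}

```text
clock: 16.53
tool_pos: [0.499, -0.196, 0.1796]
ee_rot: [[0.153, 0.988, -0.0], [0.988, -0.153, 0.0], [0.0, -0.0, -1.0]]
wrist_force: [-0.4, -0.3, 0.2]
grip_width: 0.0456
grasp_force: 0.0
```

```bash
python3 - <<'E'
from h import *
s=r.read_state(); print(s["tool_pos"],s["wrist_force"])
d=grab("wrist"); t=grab("scene")
c=np.zeros((600,800,3),np.uint8); c[:340,:640]=d["img"][:340]; a=cv2.resize(t["img"][165:250,290:440],None,fx=3,fy=3,interpolation=cv2.INTER_CUBIC); c[342:597,:450]=a
cv2.imwrite('pics/w5.png',c)
E
```

```text
[ 0.49904578 -0.19598845  0.17961955] [-0.41927175 -0.32233147  0.16673029]
```

View pics/w5.png

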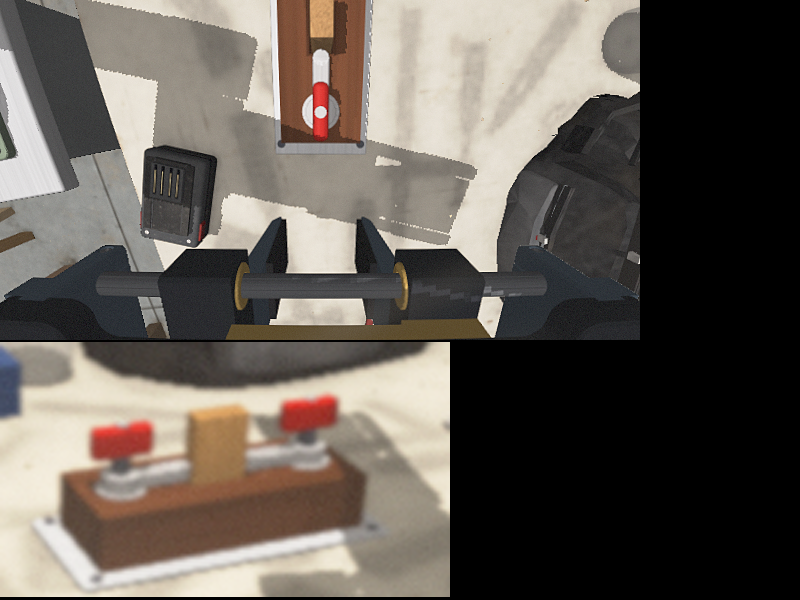

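Both arms are closed on the board's edges, with the right knob at (320,112) in line with the jig. The board is seated upright and the gripper is clear.

```bash
python3 -c "
from bench import r
print(r.sign_off())"
```

```text
the job is handed in; nothing more can be done
None
```

The board is seated upright in the slot, both knobs were turned clockwise to their end stops after seating, the gripper is clear, and the job is handed in at about 17 s on the robot's clock; sign-off returned no verdict.

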